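Set the blue batch counter to 4

ROBOT

A 6-joint arm with a two-finger parallel gripper is mounted at the origin on the work surface. World frame = base frame: x ahead of the robot, y to its left, z up, the work surface at z = 0. Lengths are in mm, angles in rad, forces in N, time in s.
With the tool pointing down it reaches from about 350 to 950 mm from the base axis. Payload 17.4 kg.
Tool frame: the origin (TCP) lies midway between the tips of the shut fingers; the grasp point (between the pads) lies robot.grip_point_offset behind it (robot.grip_point_offset is the distance from the TCP to the grasp point, in mm); z points along the fingers, y is the direction in which the jaws open and shut (so a half turn about z gives the same grasp; the last joint's range is limited). The gripper opens to 93 mm and grips with 3 to 60 N. Pads are 15 mm wide; open, the fingers measure 128 mm over their backs; the gripper's body (75 mm by 188 mm) begins 65 mm behind the grasp point.
Start: joints at [1.282, 0.116, 1.442, -0, 1.584, -0.038], TCP at [167.529, 653.886, 218.646] pointing down, gripper open.
Joint ranges: [-2.83, 2.83], [-0.83, 2.19], [0.07, 2.5], [-1.14, 4.28], [0.01, 3], [-2.97, 2.97]. Speed limits (rad/s): [1.89, 1.89, 2.22, 3.14, 3.14, 3.14].

INTERFACE

Orientations are given as a unit quaternion [x, y, z, w].
In Python, from bench import robot gives the robot as it stands. The module is installed in compiled form; this text tells all that it offers.
- The arm moves only by the tool servo_tool, never from a script. Its argument "rows" is a list of rows, each an object of numbers: "dx", "dy", "dz": the shift along the tool's x, y, z in cm; "turn": the turn about the tool's z in degrees; "jaw": the gripper command: -1 is shut, 1 is fully open, values between are in proportion. A call has 1 to 12 rows; each row shifts and turns the commanded pose from where the row before left it, along the tool's axes as they then stand; what a row does not reach is not made up. A row lasts 1/8 s, in which the tool goes at most 62.5 mm and 10.7 degrees, less where a joint would pass 70% of its speed; a pose out of reach is approached as far as the arm can. A call with a gripper value outside its range is refused whole. The fingers move at their own pace and stop on an object; "force" is the grip in N (left out, the last holds). Time passes only in rows, so rows that do not move let the fingers close. It gives the time, the measured TCP pose, the force and the opening at its end, in the units of the state.
- robot.get_obs(): the state, without advancing time (a new reading comes with each control period).
- robot.camera(name): name is "scene" or "top" or "wrist"; returns (picture, depth): 400x640x3 uint8, red, green, blue; 400x640 float32, mm along the optical axis (not along the pixel's ray), 0 where there is no reading.
- robot.camera_model(name): a dict with "vfov" (degrees; the focal length in pixels is half the picture's height over the tangent of half this angle, whatever the lens; pixels are square), "cx", "cy" (the principal point, pixels), "distortion" ([k1, k2, p1, p2, k3] as OpenCV has them; the pictures are not rectified), "position" and "orientation" of the camera in the world. Camera axes: x right, y down, z forward; pixel columns grow to the right and rows downward; lengths in mm; the calibration is good to about 2 mm. A picture is of the moment at which its call begins: read the wrist's pose just before it. camera_model takes no time and is no camera call; for the wrist camera it gives the pose at the moment of the call.
- robot.sign_off(): hands the job in, once; it reports no verdict.
Trained networks look in the newest picture that a camera, given by its name, has taken for a name from the list of things; names that differ only in an ending like _2 or _b are one class to them, and where a whole thing is asked for, a point or a joint stands for the part that bears it (a point fixed in the world has none). Each returns a list of dicts, best first, with "p" (0 to 1); they miss things now and then, are a little off and sometimes report something else, mostly with a low value. They report only what shows in the picture. A call takes as long as a camera call. They do not tell look-alikes from the thing itself.
- robot.look_for(camera, name): "point" ([x, y, z] in mm, in the coordinates of the camera as it stood for that picture, good to about 4 mm: the middle of the surface that is visible of it).
The state is a dict: "clock": time; "q": joint angles; "joint_vel": joint speeds; "joint_torque": joint torques, N m; "eef_pos": TCP position; "orientation": TCP orientation; "wrist_force": force on the tool from outside, world axes, zero at the start; "wrist_torque": the same for the moment, N m; "grip_width": opening from 0.0 (shut) to 1.0 (fully open).
Only numpy, scipy, OpenCV 4.12 (cv2) and the standard library are available. Lean on these libraries where they do the work, as an engineer would, in place of code of your own. Each camera call takes 0.05 s, during which the arm holds its last target.

TASK

The brooches are now packed four to a bag: roll the knurled thumbwheel of the blue batch counter until the digit 4 sits in its window, between the red index marks. Do not touch the orange counter.

Things in the scene. Friction and masses are not known exactly. Their poses are not given: they have to be found in the camera images.
- rim_blue (a point): Top of the grey knurled thumbwheel rim on the blue counter, mid-width, unpressed: 113 mm above the table, fixed to the housing. Wheel on edge, half out of the housing: radius 38 mm, width 38 mm, axle along y. x: the way the top of the rim rolls; z up. Sprung: pressed down it gives up to 6 mm (3 to 11 N). A shut fingertip pressed 3 to 4 mm down and drawn level along x rolls it without slip.
- wheel_blue (a joint): Turn of the blue counter's wheel, rad. 0: digit 4 mid-window; grows as the top of the rim rolls towards +x of rim_blue, 38 mm of rim travel per rad. Digits 1 to 8 are 0.785 rad apart (3 at -0.785, 5 at +0.785). Starts between -1.25 and -0.55 (short of 4); stops at -2.6 and +3.4. Light friction (0.04 N m): it stays where it is left.
- window_blue (a point): Middle of the window in the blue counter's hood, 107 mm above the table, 45 mm from rim_blue along its +y; 25 x 35 mm (x, y), red index marks at its y ends. Below it the white drum with black digits 15 mm tall, tops towards +x, turning with the wheel. The hood is 43 mm wide in y, 6 mm lower than the rim. Blue housing 110 x 100 x 70 mm on a black foot 120 x 112 mm, fixed to the table.
- counter_orange: A second counter, the same in shape and size but with an orange housing, 113 mm high to the top of its rim; fixed to the table, not to be touched. Origin at the centre of its underside, x across the axle, z up.
Not all that is in view belongs to the job. Leave any purple look-alike of the part that bears rim_blue alone.

How it is judged:
By the outcome, as a careful person would: the job done as asked, in the order asked, and still so for the second after the job is handed in, with the robot touching nothing.
It also fails if it takes over 35 s, if anything falls off the work surface, if the arm or the gripper's body presses on something with over 40 N, if the wrist force passes 120 N, or if a joint passes its speed limit or range.

## Working session

There is one attempt and no reset: what is moved stays moved. The work goes in short steps, Python scripts to look and compute and a tool call to move; the robot and the scene stay as the last step left them, time stands still between calls to the robot, and variables do not carry over. Pictures are saved under pics/ and viewed, and the job is handed in when it is done.

Besides the shell and the picture viewer there is one more tool, called by a JSON object that holds its "api" and its "payload", one argument or row to a line. servo_tool: Moves the arm, as the interface text tells. Its arguments: {"type":"object","properties":{"rows":{"type":"array","items":{"type":"object","properties":{"dx":{"type":"number"},"dy":{"type":"number"},"dz":{"type":"number"},"turn":{"type":"number"},"jaw":{"type":"number"}}}},"force":{"type":"number"}},"required":["rows"]}

```bash
mkdir -p pics; cat > h.py <<'E'
import numpy as np, cv2
from scipy.spatial.transform import Rotation as R
from bench import robot
def model(n):
    m=robot.camera_model(n); f=200/np.tan(np.radians(m['vfov'])/2)
    K=np.array([[f,0,m['cx']],[0,f,m['cy']],[0,0,1]]); return K,np.array(m['distortion'],float),R.from_quat(m['orientation']).as_matrix(),np.array(m['position'])
def px2w(M,u,v,d):
    K,D,Rm,p=M; a=cv2.undistortPoints(np.array([[[u,v]]],float),K,D)[0,0]
    return Rm@(np.array([a[0],a[1],1])*d)+p
def w2px(M,w):
    K,D,Rm,p=M; c=Rm.T@(np.array(w,float)-p)
    return cv2.projectPoints(c.reshape(1,1,3),np.zeros(3),np.zeros(3),K,D)[0].ravel()
def ray(M,u,v,z):
    K,D,Rm,p=M; a=cv2.undistortPoints(np.array([[[u,v]]],float),K,D)[0,0]
    r=Rm@np.array([a[0],a[1],1]); return p+r*(z-p[2])/r[2]
E
python3 - <<'E'
from h import *
for n in ['scene','top']:
    im,d=robot.camera(n); cv2.imwrite(f'pics/{n}0.png',im[:,:,::-1]); np.save(f'{n}d.npy',d)
    M=model(n); print(n,M[3])
    for k in ['rim_blue','window_blue','wheel_blue','counter_orange']:
        for r in robot.look_for(n,k)[:4]:
            w=M[2]@np.array(r['point'])+M[3]; print(k,round(r['p'],2),w.round(),w2px(M,w).round())
o=robot.get_obs(); print(o['clock'],o['eef_pos'],o['orientation'],o['grip_width'])
E
```

```text
scene [994.1326783  -87.31524163 885.90331862]
rim_blue 0.75 [ 472. -320.   77.] [186. 202.]
rim_blue 0.73 [ 607. -174.   82.] [262. 256.]
window_blue 0.86 [ 472. -324.   75.] [185. 203.]
window_blue 0.82 [ 608. -174.   81.] [262. 257.]
wheel_blue 0.77 [ 451. -348.  104.] [169. 187.]
counter_orange 0.57 [499. 191.  69.] [445. 193.]
top [431.38149702 -72.975298   906.64630735]
rim_blue 0.85 [ 434. -321.   96.] [439. 239.]
rim_blue 0.59 [ 565. -173.   95.] [367. 180.]
window_blue 0.82 [ 438. -319.   94.] [437. 237.]
window_blue 0.8 [ 564. -176.   89.] [367. 181.]
window_blue 0.32 [ 570. -193.  105.] [376. 177.]
wheel_blue 0.91 [ 571. -194.  101.] [376. 177.]
wheel_blue 0.86 [ 439. -349.  104.] [453. 236.]
counter_orange 0.93 [471. 186.  90.] [202. 229.]
0.5 [167.52473982 653.87891476 218.59854083] [ 1.25066918e-01  9.92148308e-01 -2.88256101e-05 -8.52299631e-06] 1.0008707759441335
```

View pics/scene0.png

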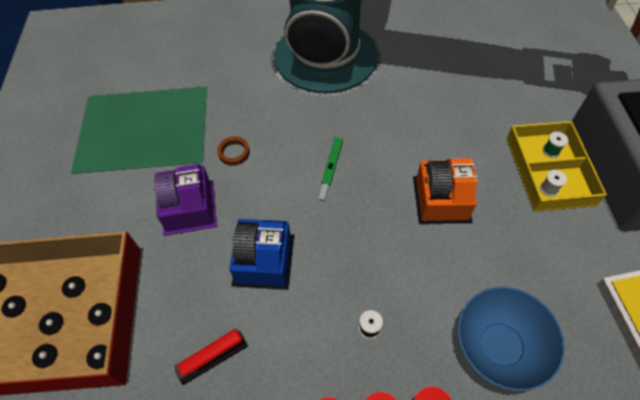

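View pics/top0.png

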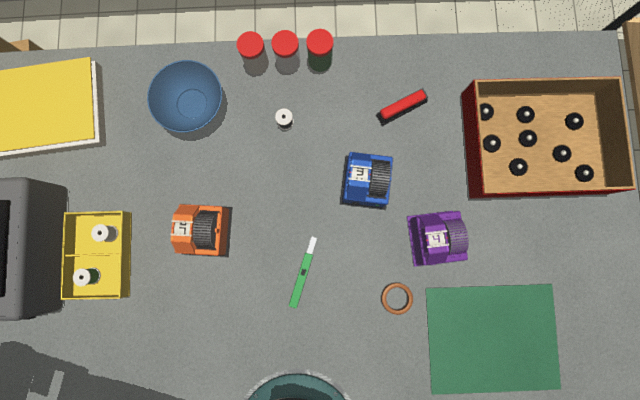

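```bash
python3 - <<'E'
import cv2
im=cv2.imread('pics/top0.png')[130:290,320:500]; cv2.imwrite('pics/crop0.png',cv2.resize(im,None,fx=3.7,fy=3.7,interpolation=2))
E
```

```text
(no output)
```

View pics/crop0.png

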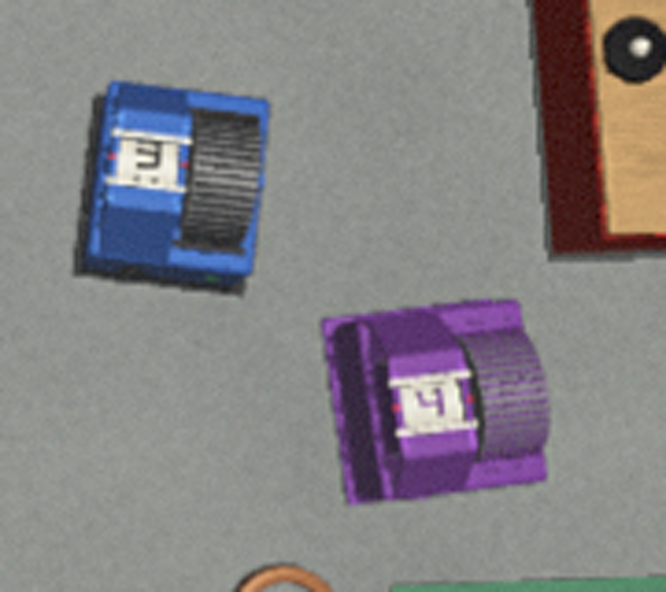

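The candidates in the top view are blue at (367,180), orange at (202,230) and purple at (437,238). The blue one is the job: it has a blue housing and shows a 3, sitting slightly high in its window, with the top of the 4 below it. Purple is the look-alike. Next I'll measure the pose.

```bash
python3 - <<'E'
from h import *
M=model('top'); d=np.load('topd.npy'); im=cv2.imread('pics/top0.png')
P={}
for v in range(140,220):
    for u in range(335,405):
        if d[v,u]>0: P[(u,v)]=px2w(M,u,v,d[v,u])
a=np.array(list(P.values())); k=np.array(list(P.keys()))
hsv=cv2.cvtColor(im,cv2.COLOR_BGR2HSV)[k[:,1],k[:,0]]
blue=(hsv[:,0]>100)&(hsv[:,0]<130)&(hsv[:,1]>120)
for lo,hi in [(60,85),(98,112)]:
    s=a[blue&(a[:,2]>lo)&(a[:,2]<hi)]; print(lo,len(s),s.min(0).round(),s.max(0).round(),cv2.minAreaRect(s[:,:2].astype(np.float32)))
s=a[blue&(a[:,2]>20)];print(cv2.minAreaRect(s[:,:2].astype(np.float32)))
g=(hsv[:,1]<70)&(hsv[:,2]<140)&(a[:,2]>85)&(k[:,0]>368)
s=a[g]; print('wheel',len(s),s.max(0),cv2.minAreaRect(s[:,:2].astype(np.float32)))
t=s[s[:,2]>s[:,2].max()-6]; print(t.mean(0),len(t))
for u,v in [(350.3,172.4),(369.7,174)]: print(ray(M,u,v,107))
o=robot.get_obs()
K,D,Rm,p=model('wrist'); T=R.from_quat(o['orientation']).as_matrix()
print('cam in tool',(T.T@(p-np.array(o['eef_pos']))).round(1)); print((T.T@Rm).round(3)); print(T.round(3))
print(K[0,0])
E
```

```text
60 551 [ 515. -234.   60.] [ 635. -124.   85.] ((575.05810546875, -179.76406860351562), (97.74556732177734, 109.70536804199219), 81.08885192871094)
98 359 [ 539. -225.   98.] [ 616. -134.  112.] ((575.2747192382812, -179.39694213867188), (85.8736801147461, 73.5146484375), 81.13900756835938)
((575.0221557617188, -179.75482177734375), (97.74626159667969, 109.77591705322266), 81.09432983398438)
wheel 556 [ 608.53373231 -178.38933949  116.37498571] ((571.4654541015625, -202.12062072753906), (37.32447814941406, 74.90216064453125), 80.99757385253906)
[ 571.73662497 -201.70007741  112.73682044] 195
[ 581.12480752 -137.71490132  107.        ]
[ 576.30579259 -179.06649161  107.        ]
cam in tool [  75.3   -0.3 -167.8]
[[-0.001 -0.963 -0.27 ]
 [ 1.    -0.001 -0.   ]
 [ 0.    -0.27   0.963]]
[[-0.969  0.248 -0.   ]
 [ 0.248  0.969 -0.   ]
 [ 0.    -0.    -1.   ]]
309.7846399796385
```

```bash
python3 - <<'E'
from h import *
M=model('top'); d=np.load('topd.npy')
K,D,Rm,p=M
vv,uu=np.mgrid[0:400:2,0:640:2]; uv=np.stack([uu,vv],-1).reshape(-1,1,2).astype(float)
n=cv2.undistortPoints(uv,K,D)[:,0]; dd=d[::2,::2].ravel(); w=(np.c_[n,np.ones(len(n))]*dd[:,None])@Rm.T+p
w=w[dd>0]
a=np.array([167,654.]);b=np.array([572,-202.]);e=(b-a)/np.linalg.norm(b-a)
s=(w[:,:2]-a)@e; c=abs((w[:,:2]-a)@np.array([-e[1],e[0]]))
for t in range(0,1060,80):
    m=(s>t)&(s<t+80)&(c<130); print(t,(a+e*t).round(),w[m,2].max().round() if m.any() else None)
E
```

```text
0 [167. 654.] 5.0
80 [201. 582.] 153.0
160 [235. 509.] 144.0
240 [270. 437.] 51.0
320 [304. 365.] 48.0
400 [338. 292.] 85.0
480 [372. 220.] 115.0
560 [406. 148.] 115.0
640 [441.  75.] 17.0
720 [475.   3.] 13.0
800 [509. -69.] 107.0
880 [ 543. -141.] 116.0
960 [ 578. -214.] 116.0
1040 [ 612. -286.] 45.0
```

{"api": "servo_tool", "payload": {
  "rows": [
    {"dx": -3.6, "dy": -4.3, "jaw": -1},
    {"dx": -3.6, "dy": -4.3, "jaw": -1},
    {"dx": -3.6, "dy": -4.3, "jaw": -1},
    {"dx": -3.6, "dy": -4.3, "jaw": -1},
    {"dx": -3.6, "dy": -4.3, "jaw": -1},
    {"dx": -3.6, "dy": -4.3, "jaw": -1},
    {"dx": -3.6, "dy": -4.3, "jaw": -1},
    {"dx": -3.6, "dy": -4.3, "jaw": -1},
    {"dx": -3.6, "dy": -4.3, "jaw": -1},
    {"dx": -3.6, "dy": -4.3, "jaw": -1},
    {"dx": -3.6, "dy": -4.3, "jaw": -1},
    {"dx": -3.6, "dy": -4.3, "jaw": -1}
  ]
}}

```text
$.rows[0]: bad value
```

{"api": "servo_tool", "payload": {
  "rows": [
    {"turn": 10.57, "jaw": -1},
    {"turn": 10.57, "jaw": -1},
    {"turn": 10.57, "jaw": -1},
    {"turn": 10.57, "jaw": -1},
    {"turn": 10.57, "jaw": -1},
    {"turn": 10.57, "jaw": -1},
    {"turn": 10.57, "jaw": -1},
    {"turn": 10.57, "jaw": -1},
    {"jaw": -1}
  ]
}}

```text
$.rows[0]: bad value
```

```bash
cat >> h.py <<'E'
def rel(tx,ty):
    o=robot.get_obs(); T=R.from_quat(o['orientation']).as_matrix(); e=np.array(o['eef_pos'])
    print('clock',round(o['clock'],2),'tcp',e.round(1),'jaw ang',np.degrees(np.arctan2(T[1,1],T[0,1])).round(2),'axis',T[:,2].round(3),'F',np.round(o['wrist_force'],1),'grip',round(o['grip_width'],3))
    print('tool d mm',(T.T@np.array([tx-e[0],ty-e[1],0])).round(1)); return T,e
E
python3 -c "
from h import *
rel(571.6,-202)"
```

```text
clock 0.5 tcp [167.5 653.9 218.6] jaw ang 75.63 axis [-0. -0. -1.] F [ 0.8  0.5 -0.1] grip 1.001
tool d mm [-603.8 -728.8    0. ]
```

{"api": "servo_tool", "payload": {
  "rows": [
    {"dx": -3.6, "dy": -4.3, "dz": 0, "turn": 0, "jaw": -1}
  ]
}}

```text
clock: 0.62
eef_pos: [191.0, 604.0, 217.5]
orientation: [0.124, 0.992, -0.001, -0.0]
wrist_force: [1.0, 0.1, -0.0]
grip_width: 0.932
```

All five fields are needed in each row.

{"api": "servo_tool", "payload": {
  "rows": [
    {"dx": -3.6, "dy": -4.3, "dz": 0, "turn": 0, "jaw": -1},
    {"dx": -3.6, "dy": -4.3, "dz": 0, "turn": 0, "jaw": -1},
    {"dx": -3.6, "dy": -4.3, "dz": 0, "turn": 0, "jaw": -1},
    {"dx": -3.6, "dy": -4.3, "dz": 0, "turn": 0, "jaw": -1},
    {"dx": -3.6, "dy": -4.3, "dz": 0, "turn": 0, "jaw": -1},
    {"dx": -3.6, "dy": -4.3, "dz": 0, "turn": 0, "jaw": -1},
    {"dx": -3.6, "dy": -4.3, "dz": 0, "turn": 0, "jaw": -1},
    {"dx": -3.6, "dy": -4.3, "dz": 0, "turn": 0, "jaw": -1},
    {"dx": -3.6, "dy": -4.3, "dz": 0, "turn": 0, "jaw": -1},
    {"dx": -3.6, "dy": -4.3, "dz": 0, "turn": 0, "jaw": -1},
    {"dx": -3.6, "dy": -4.3, "dz": 0, "turn": 0, "jaw": -1}
  ]
}}

```text
clock: 2.0
eef_pos: [458.4, 44.9, 219.0]
orientation: [0.125, 0.992, 0.0, 0.0]
wrist_force: [0.8, 1.1, 0.2]
grip_width: 0.005
```

{"api": "servo_tool", "payload": {
  "rows": [
    {"dx": 0, "dy": 0, "dz": 0, "turn": 10.57, "jaw": -1},
    {"dx": 0, "dy": 0, "dz": 0, "turn": 10.57, "jaw": -1},
    {"dx": 0, "dy": 0, "dz": 0, "turn": 10.57, "jaw": -1},
    {"dx": 0, "dy": 0, "dz": 0, "turn": 10.57, "jaw": -1},
    {"dx": 0, "dy": 0, "dz": 0, "turn": 10.57, "jaw": -1},
    {"dx": 0, "dy": 0, "dz": 0, "turn": 10.57, "jaw": -1},
    {"dx": 0, "dy": 0, "dz": 0, "turn": 10.57, "jaw": -1},
    {"dx": 0, "dy": 0, "dz": 0, "turn": 10.57, "jaw": -1}
  ]
}}

```text
clock: 3.0
eef_pos: [457.9, 46.8, 218.8]
orientation: [0.762, 0.648, 0.0, 0.0]
wrist_force: [0.6, 0.1, 1.4]
grip_width: 0.007
```

```bash
python3 -c "
from h import *
rel(571.6,-202)"
```

```text
clock 3.0 tcp [457.9  46.8 218.8] jaw ang -9.28 axis [ 0. -0. -1.] F [0.6 0.1 1.4] grip 0.007
tool d mm [-227.2  152.3    0. ]
```

{"api": "servo_tool", "payload": {
  "rows": [
    {"dx": -4.54, "dy": 3.04, "dz": 0, "turn": 0, "jaw": -1},
    {"dx": -4.54, "dy": 3.04, "dz": 0, "turn": 0, "jaw": -1},
    {"dx": -4.54, "dy": 3.04, "dz": 0, "turn": 0, "jaw": -1},
    {"dx": -4.54, "dy": 3.04, "dz": 0, "turn": 0, "jaw": -1},
    {"dx": -4.54, "dy": 3.04, "dz": 0, "turn": 0, "jaw": -1},
    {"dx": 0, "dy": 0, "dz": 2, "turn": 0, "jaw": -1},
    {"dx": 0, "dy": 0, "dz": 2, "turn": 0, "jaw": -1},
    {"dx": 0, "dy": 0, "dz": 0, "turn": 0, "jaw": -1}
  ]
}}

```text
clock: 4.0
eef_pos: [571.9, -199.7, 176.7]
orientation: [0.76, 0.65, -0.001, -0.001]
wrist_force: [0.9, 0.5, 0.4]
grip_width: 0.006
```

```bash
python3 - <<'E'
from h import *
rel(571.6,-202)
M=model('wrist'); im,d=robot.camera('wrist'); np.save('w1d.npy',d); cv2.imwrite('pics/w1.png',im[:,:,::-1])
for k in ['rim_blue','window_blue']:
    for r in robot.look_for('wrist',k)[:3]:
        w=M[2]@np.array(r['point'])+M[3]; print(k,round(r['p'],2),w.round(),w2px(M,w).round())
for w in [(571.6,-202,113),(578.6,-157.5,107)]: print(w2px(M,w))
E
```

```text
clock 4.0 tcp [ 571.9 -199.7  176.7] jaw ang -8.87 axis [-0.003  0.001 -1.   ] F [0.9 0.5 0.4] grip 0.006
tool d mm [-2.3  0.  -0. ]
rim_blue 0.96 [ 576. -168.  101.] [317. 165.]
rim_blue 0.79 [ 414. -293.  104.] [165. 326.]
window_blue 0.85 [ 579. -169.  104.] [322. 167.]
window_blue 0.8 [ 414. -292.   99.] [167. 321.]
[318.44899216 211.01110271]
[318.51618877 152.66416693]
```

View pics/w1.png

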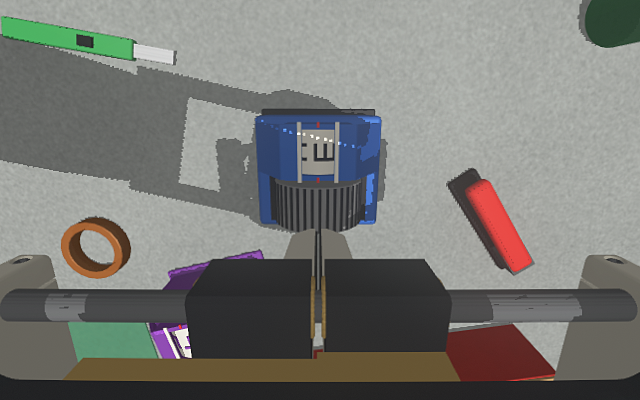

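The wrist view shows the blue window centred at (318,153) with its red marks at (318,124) and (318,180). The 3 is right of centre (+x), the rim top is near (318,211), and the fingertips are above it. Here is an enlarged crop.

```bash
python3 - <<'E'
from h import *
im=cv2.imread('pics/w1.png')[110:200,268:370]; cv2.imwrite('pics/w1c.png',cv2.resize(im,None,fx=6,fy=6,interpolation=2))
d=np.load('w1d.npy'); M=model('wrist')
for u in range(296,342,3): print(u,px2w(M,u,155,d[155,u]).round(1))
E
```

```text
296 [ 562.7 -157.1  111.5]
299 [ 565.  -157.4  111.8]
302 [ 566.8 -158.6  105.6]
305 [ 569.2 -158.8  106.4]
308 [ 571.5 -159.1  107. ]
311 [ 573.9 -159.2  108.8]
314 [ 576.2 -159.6  108.4]
317 [ 578.4 -160.1  107.3]
320 [ 580.7 -160.5  107. ]
323 [ 583.  -160.8  107.8]
326 [ 585.3 -161.2  107.6]
329 [ 587.7 -161.7  106.5]
332 [ 590.  -162.2  105.7]
335 [ 592.1 -161.5  112.3]
338 [ 594.3 -161.8  112.7]
341 [ 596.5 -162.1  113.1]
```

View pics/w1c.png

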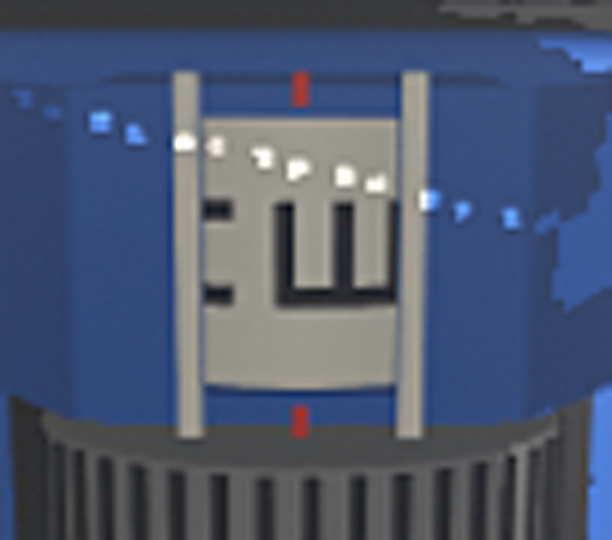

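The middle bar of the 3 is about 5.6 mm to the +x side of the marks, which puts the wheel near -0.6 rad. That needs about 23 mm of rim travel. I'll do it in two strokes and look in between.

{"api": "servo_tool", "payload": {
  "rows": [
    {"dx": -0.1, "dy": -0.35, "dz": 2.5, "turn": 0, "jaw": -1},
    {"dx": -0.1, "dy": -0.35, "dz": 2.5, "turn": 0, "jaw": -1},
    {"dx": 0, "dy": 0, "dz": 1.0, "turn": 0, "jaw": -1},
    {"dx": 0, "dy": 0, "dz": 0, "turn": 0, "jaw": -1},
    {"dx": 0, "dy": 0, "dz": 0, "turn": 0, "jaw": -1}
  ]
}}

```text
clock: 4.78
eef_pos: [566.2, -202.0, 120.0]
orientation: [0.76, 0.65, 0.0, 0.001]
wrist_force: [-0.2, 0.0, -0.4]
grip_width: 0.004
```

```bash
python3 -c "
from h import *
rel(571.6,-202)"
```

```text
clock 4.78 tcp [ 566.2 -202.   120. ] jaw ang -8.92 axis [ 0.001 -0.001 -1.   ] F [-0.2  0.  -0.4] grip 0.004
tool d mm [0.9 5.3 0. ]
```

{"api": "servo_tool", "payload": {
  "rows": [
    {"dx": 0.1, "dy": -0.1, "dz": 0.5, "turn": 0, "jaw": -1},
    {"dx": 0, "dy": 0, "dz": 0.35, "turn": 0, "jaw": -1},
    {"dx": 0, "dy": 0, "dz": 0.25, "turn": 0, "jaw": -1},
    {"dx": 0, "dy": 0, "dz": 0, "turn": 0, "jaw": -1},
    {"dx": 0, "dy": 0, "dz": 0, "turn": 0, "jaw": -1}
  ]
}}

```text
clock: 5.4
eef_pos: [565.1, -201.0, 108.4]
orientation: [0.76, 0.65, 0.0, 0.001]
wrist_force: [-0.9, -0.5, 8.2]
grip_width: 0.004
```

{"api": "servo_tool", "payload": {
  "rows": [
    {"dx": 0, "dy": 0.25, "dz": 0, "turn": 0, "jaw": -1},
    {"dx": 0, "dy": 0.25, "dz": 0, "turn": 0, "jaw": -1},
    {"dx": 0, "dy": 0.25, "dz": 0, "turn": 0, "jaw": -1},
    {"dx": 0, "dy": 0.25, "dz": 0, "turn": 0, "jaw": -1},
    {"dx": 0, "dy": 0.25, "dz": 0, "turn": 0, "jaw": -1},
    {"dx": 0, "dy": 0, "dz": 0, "turn": 0, "jaw": -1},
    {"dx": 0, "dy": 0, "dz": 0, "turn": 0, "jaw": -1}
  ]
}}

```text
clock: 6.28
eef_pos: [577.7, -202.9, 108.6]
orientation: [0.76, 0.65, 0.0, 0.001]
wrist_force: [1.7, -0.1, 7.7]
grip_width: 0.008
```

```bash
cat > look.py <<'E'
import sys
from h import *
rel(571.6,-202)
M=model('wrist'); im,d=robot.camera('wrist'); n=sys.argv[1]
u,v=w2px(M,(578.6,-157.5,107)).round().astype(int); print(u,v)
c=im[max(v-45,0):v+45,u-51:u+51,::-1]; cv2.imwrite(f'pics/{n}.png',cv2.resize(c,None,fx=6,fy=6,interpolation=2))
E
python3 look.py w2
```

```text
clock 6.28 tcp [ 577.7 -202.9  108.6] jaw ang -8.93 axis [ 0.002 -0.001 -1.   ] F [ 1.7 -0.1  7.7] grip 0.008
tool d mm [-0.  -6.2 -0. ]
307 165
```

View pics/w2.png

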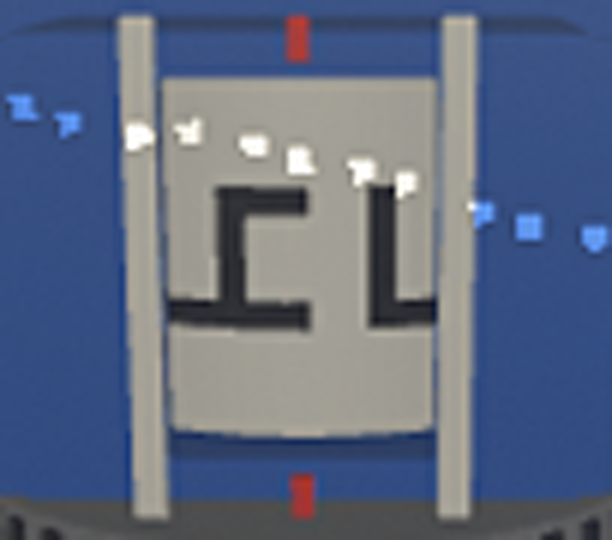

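The 4 is coming in with its mid bar about 6 mm short of the marks, so about 9 mm of rim is left. I'll lift, go back and press again.

{"api": "servo_tool", "payload": {
  "rows": [
    {"dx": 0, "dy": 0, "dz": -0.6, "turn": 0, "jaw": -1},
    {"dx": 0, "dy": 0, "dz": -0.6, "turn": 0, "jaw": -1},
    {"dx": 0, "dy": -1.05, "dz": 0, "turn": 0, "jaw": -1},
    {"dx": 0, "dy": 0, "dz": 0, "turn": 0, "jaw": -1},
    {"dx": 0, "dy": 0, "dz": 0.6, "turn": 0, "jaw": -1},
    {"dx": 0, "dy": 0, "dz": 0.4, "turn": 0, "jaw": -1},
    {"dx": 0, "dy": 0, "dz": 0.2, "turn": 0, "jaw": -1},
    {"dx": 0, "dy": 0, "dz": 0, "turn": 0, "jaw": -1},
    {"dx": 0, "dy": 0, "dz": 0, "turn": 0, "jaw": -1}
  ]
}}

```text
clock: 7.45
eef_pos: [567.1, -201.3, 108.1]
orientation: [0.76, 0.65, 0.0, 0.0]
wrist_force: [-1.9, -1.2, 7.4]
grip_width: 0.004
```

{"api": "servo_tool", "payload": {
  "rows": [
    {"dx": 0, "dy": 0.2, "dz": 0, "turn": 0, "jaw": -1},
    {"dx": 0, "dy": 0.2, "dz": 0, "turn": 0, "jaw": -1},
    {"dx": 0, "dy": 0.2, "dz": 0, "turn": 0, "jaw": -1},
    {"dx": 0, "dy": 0.2, "dz": 0, "turn": 0, "jaw": -1},
    {"dx": 0, "dy": 0, "dz": 0, "turn": 0, "jaw": -1},
    {"dx": 0, "dy": 0, "dz": 0, "turn": 0, "jaw": -1}
  ]
}}

```text
clock: 8.2
eef_pos: [575.2, -202.6, 108.2]
orientation: [0.76, 0.65, 0.0, 0.001]
wrist_force: [1.3, -0.9, 8.1]
grip_width: 0.011
```

```bash
python3 look.py w3
```

```text
clock 8.2 tcp [ 575.2 -202.6  108.2] jaw ang -8.93 axis [ 0.001 -0.001 -1.   ] F [ 1.3 -0.9  8.1] grip 0.011
tool d mm [-0.  -3.7 -0. ]
312 165
```

View pics/w3.png

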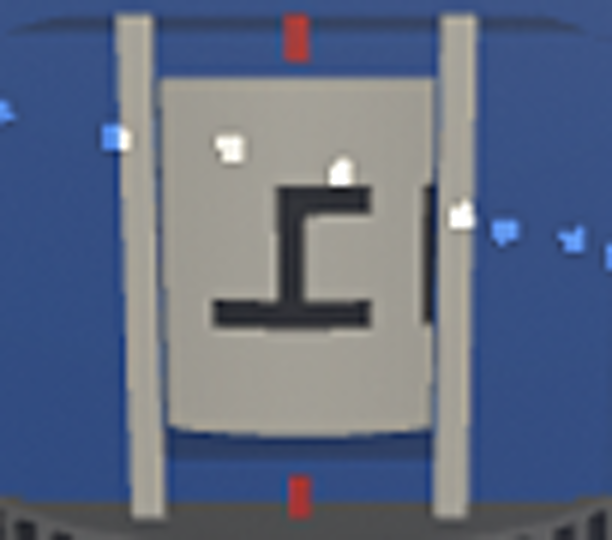

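The 4 now spans 212–372, centred at 292, and the marks are at 298. It needs about 0.8 mm more, then I'll lift and check.

{"api": "servo_tool", "payload": {
  "rows": [
    {"dx": 0, "dy": 0.08, "dz": 0, "turn": 0, "jaw": -1},
    {"dx": 0, "dy": 0, "dz": 0, "turn": 0, "jaw": -1},
    {"dx": 0, "dy": 0, "dz": 0, "turn": 0, "jaw": -1},
    {"dx": 0, "dy": 0, "dz": -0.6, "turn": 0, "jaw": -1},
    {"dx": 0, "dy": 0, "dz": -1.0, "turn": 0, "jaw": -1},
    {"dx": 0, "dy": -0.4, "dz": -1.5, "turn": 0, "jaw": -1},
    {"dx": 0, "dy": 0, "dz": 0, "turn": 0, "jaw": -1}
  ]
}}

```text
clock: 9.12
eef_pos: [571.8, -202.0, 140.3]
orientation: [0.76, 0.65, 0.0, 0.001]
wrist_force: [-0.5, 1.6, -0.3]
grip_width: 0.004
```

```bash
python3 look.py w4
```

```text
clock 9.12 tcp [ 571.8 -202.   140.3] jaw ang -8.93 axis [ 0.002 -0.001 -1.   ] F [-0.5  1.6 -0.3] grip 0.004
tool d mm [-0.1 -0.2 -0. ]
318 157
```

View pics/w4.png

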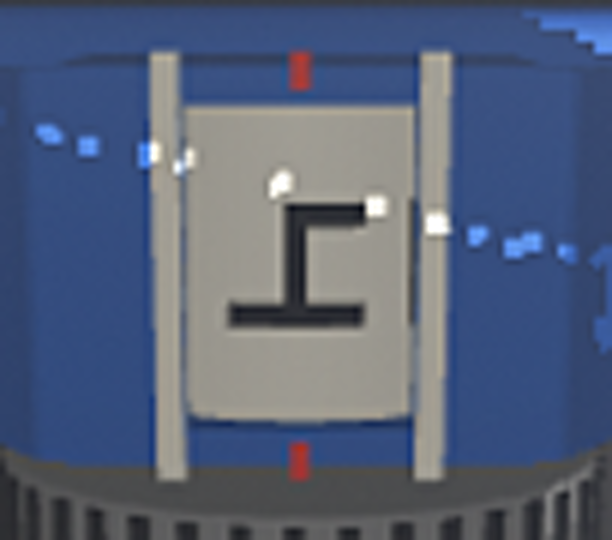

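```bash
python3 -c "
from h import *
print(robot.sign_off())"
```

```text
the job is handed in; nothing more can be done
None
```

The blue counter now shows 4 in its window between the red marks, and the job is handed in.

I rolled the thumbwheel with the shut fingertips in two pressed strokes and a small nudge, about 22 mm of rim in all. The press force was about 8 N, and the arm was done by about 9 s on the robot's clock.

- **Last check:** with the tool lifted clear to 140 mm and no load on the wrist, the centre of the 4 was about 0.4–0.5 mm short of the marks. I estimate that at 0.02 rad, about 1 degree of wheel turn, so I left it there.
- **Other counters:** I made no contact with the orange counter or the purple look-alike. I took no final picture of either.
- **Failed or disagreed:** the first two move calls were refused because each row needs all five fields, and nothing moved. The networks also reported the purple look-alike as blue parts, so I took the position from the blue housing and the depth image instead.

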